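# Check a powder-coated sleeve: go-pin fit, then coating gauge held on the marked spot

### The job

Check the green powder-coated sleeve: gently slide it, flange down, onto the upright go-gauge pin until its flange sits flush on the plate, and let go of it. Then draw the hand-held coating gauge out of its leaning dock, stand its probe squarely upright on the white spot of the sleeve's flange, and press lightly so that the sprung probe tip is pushed about halfway in. Finish still gripping the gauge there and holding it steady for the reading, and leave everything else on the table undisturbed.

Things in the scene. Friction and masses are not known exactly. Their poses are not given: they have to be found in the camera images.
- sleeve: green powder-coated flanged steel sleeve, 0.3 kg, on the table: flange at the bottom 92 mm across, 5 mm thick; coaxial barrel 30 mm across; total height 30 mm (25 mm of barrel above the flange to grip); 17.2 mm bore right through. Origin: centre of the flange's underside; z up the bore; x points to the white spot. May be turned any way on the pin
- spot (a point): centre of the white spot (18 mm in diameter) marked on the upper face of the sleeve's flange, 30 mm from the bore axis and 5 mm above the flange's underside; it goes with the sleeve
- pin_plate: go gauge fixed to the table: aluminium plate 120 x 120 x 15 mm, in its middle an upright steel pin 15.6 mm in diameter rising 33 mm above the plate (the top 5 mm tapers to 9 mm). Origin: centre of the plate's underside at table height; its upper face is 15 mm above
- pin_top (a point): centre of the top of the gauge pin, 48 mm above the table; a sleeve is home when its underside lies on the plate, 33 mm below this point
- gauge: coating gauge, grey with orange bands, 0.16 kg. Origin: end of the free probe tip; z up the gauge: tip 8 mm across from 0, neck 15 mm across 22 to 50 mm, box body 36 (y) x 26 (x, display on -x) 50 to 150 mm. Starts docked, top leaning 15 degrees to the dock's +x. Its flat +-y sides, 36 mm apart, are free to grip from 80 mm (dock's rim) to 150 mm
- probe_spring (a joint): how far the sprung probe tip is pushed into the gauge, m: 0 out, 0.010 fully in against its stop; spring, about 1 N to start moving plus 0.6 N per mm (about 4 N at 5 mm)
- probe_tip (a point): centre of the end face of the sprung probe tip (moves with the spring)
- dock: black dock fixed to the table: foot 105 x 85 x 12 mm, a pocket leaning 15 degrees, mouth towards its +x. The gauge's body stands 30 mm deep in it with 1 mm play, neck and probe hanging free below; draw it out along its own z (30 mm frees the body, 85 mm the probe). Rim about 100 mm, docked gauge's top 167 mm above the table. Origin: centre of the foot's underside; z up; y as the gauge's
- spare_sleeve_1: bystander: another flanged sleeve of the same size, plain dark grey with no white spot, standing on its flange (origin: centre of underside)
- spare_sleeve_2: bystander: a second dark grey sleeve like spare_sleeve_1
- zero_plate: bystander: bare steel disc lying flat, 40 mm in diameter, 6 mm thick (origin: centre of underside)
- glass_1: bystander: small clear drinking glass standing upright, 46 mm wide, 62 mm high (origin: centre of underside)
- glass_2: bystander: a second glass like glass_1
- pliers: bystander: steel pliers with orange handles lying flat, 165 mm long, 15 mm high (origin: table height, near the middle of their length)
- table: the wooden work table, upper face at z = 0 (origin of no importance)
There are look-alikes about, which are no part of the job. Several things have the shape of the pin_plate; the one meant has the colours described above.

How it is judged:
On the way, in this order (a step that is already met when the one before it is completed fails the run):
1. the green sleeve sits fully home on the gauge pin, flange flush on the plate, let go (horizontal distance between sleeve and pin_top below 0.003 m and z of sleeve in the frame of pin_plate below 0.0175 m and angle between sleeve's own z axis and vertical below 0.05 rad and contact force between the fingers and sleeve below 0.1 N), for 0.2 s.
2. the gauge is in the gripper, drawn clear of its dock (contact force between the fingers and gauge above 1 N and contact force between gauge and dock below 0.05 N and distance of gauge from where it was at the start of the episode above 0.07 m), for 0.1 s.
At the end, for the whole second after the job is handed in: Sleeve home on the pin (3 mm of its axis, 2.5 mm of the plate, 0.05 rad), not touched by the fingers. Gauge at rest, held by the fingers alone, upright within 0.10 rad, probe tip within 5 mm of the spot's centre, pushed in 2 to 8 mm, pressing with 1.5 to 8 N (all of step 1 and horizontal distance between probe_tip and spot below 0.005 m and angle between gauge's own z axis and vertical below 0.1 rad and value of joint probe_spring between 0.002 and 0.008 m and contact force between gauge and sleeve between 1.5 and 8 N and contact force between the fingers and gauge above 1 N and contact force between gauge and dock below 0.05 N and contact force between gauge and table below 0.05 N and linear speed of gauge below 0.01 m/s); the arm keeps its last pose, push and grip.
It fails at once if the gauge is pressed onto the sleeve with more than 15 N (contact force between gauge and sleeve above 15 N).
It fails at once if the sleeve is rammed or dropped onto the go gauge (more than 60 N) (contact force between sleeve and pin_plate above 60 N).
It fails at once if a bystander is shifted by more than 20 mm (distance of any of spare_sleeve_1, spare_sleeve_2, zero_plate, glass_1, glass_2, pliers from where it was at the start of the episode above 0.02 m).
It also fails if it takes over 67 s, if anything falls off the work surface, if the arm or the gripper's body presses on something with over 40 N, if the wrist force passes 120 N, or if a joint passes its speed limit or range.

### The arm

A 7-joint arm with a two-finger parallel gripper is mounted at the origin on the work surface. World frame = base frame: x ahead of the robot, y to its left, z up, the work surface at z = 0. Lengths are in m, angles in rad, forces in N, time in s.
With the tool pointing down it reaches from about 0.425 to 0.925 m from the base axis. Payload 6.8 kg.
Tool frame: the origin (TCP) lies between the finger pads; the fingertips stand 17 mm ahead of it and the grasp point (between the pads) lies 2 mm behind it; z points along the fingers, y is the direction in which the jaws open and shut (so a half turn about z gives the same grasp; the last joint's range is limited). The gripper opens to 85 mm and grips with 20 to 120 N. Pads are 22 mm wide; open, the fingers measure 114 mm over their backs; the gripper's body (76 mm by 85 mm) begins 54 mm behind the grasp point. The pads swing forward as they close: fully open they stand 13 mm farther back than shut.
Start: joints at [-1.312, 0.477, 0.022, 1.555, -0.011, 1.109, -0.083], TCP at [0.242, 0.63, 0.248] pointing down, gripper open.
Joint ranges: [-2.96, 2.96], [-0.34, 2.1], [-1.41, 1.46], [0.24, 2.44], [-1.37, 4.51], [0.17, 1.92], [-2.96, 2.96]. Speed limits (rad/s): [2.39, 2.39, 3.14, 3.14, 3.14, 3.14, 3.14].

### API

Orientations are given as a 3x3 rotation matrix whose columns are the frame's x, y, z axes.
In Python, from workcell import manip gives the robot as it stands.
- The arm moves only by the tool move_arm, never from a script. Its argument "moves" is a list of rows, each an object with "offset": the shift along the tool's x, y, z in mm, a list of three; "twist": the turn about the tool's z in rad; "grip": the opening, from -1 (shut) to 1 (fully open). In form: [{"offset": [tx, ty, tz], "twist": twist, "grip": grip}, ...]. A call has exactly 8 rows; each row is the pose to reach, as a shift and turn from the pose measured when the call began, along the tool's axes at that moment; what a row does not reach only later rows make up. A row lasts 1/8 s, in which the tool goes at most 62.5 mm and 10.7 degrees, less where a joint would pass 70% of its speed; a pose out of reach is approached as far as the arm can. A call with a gripper value outside its range is refused whole. The fingers move at their own pace and stop on an object; "newtons" is the grip in N (left out, the last holds). Time passes only in rows, so rows that repeat a pose let the fingers close, or fill a call up. It gives the time, the measured TCP pose, the force and the opening at its end, in the units of the state.
- manip.state(): the state, without advancing time (a new reading comes with each control period).
- manip.capture(name): name is "scene" or "side" or "wrist"; returns a dict with "pixels" (400x640x3 uint8, red, green, blue), "z_map" (400x640 float32, m along the optical axis (not along the pixel's ray), 0 where there is no reading), "fovy" (degrees; the focal length in pixels is half the picture's height over the tangent of half this angle, whatever the lens; pixels are square), "cx", "cy" (the principal point, pixels), "k1" (the pictures are not rectified: a ray, as slopes to the right and down, at radius r is drawn at 1 + k1 r^2 times it, then the intrinsics apply), "rvec" (rotation vector, rad) and "tvec" (3), from world to camera coordinates, as OpenCV has them; the wrist camera has in their place "mount" (4x4, takes a point from camera to tool coordinates, whose origin is the TCP and whose axes are the flange's). Camera axes: x right, y down, z forward; pixel columns grow to the right and rows downward; lengths in m; the calibration is good to about 2 mm. A picture is of the moment at which its call begins: read the wrist's pose just before it.
- manip.job_done(): hands the job in, once; it reports no verdict.
Trained networks look in a picture, given as the dict that the camera call returned (one of the last four; its "shot" number tells which), for a name from the list of things; names that differ only in an ending like _2 or _b are one class to them, and where a whole thing is asked for, a point or a joint stands for the part that bears it (a point fixed in the world has none). Each returns a list of dicts, best first, with "score" (0 to 1); they miss things now and then, are a little off and sometimes report something else, mostly with a low value. They report only what shows in the picture. A call takes as long as a camera call. They do not tell look-alikes from the thing itself.
- manip.search_frame(picture, target): "pixel" ([row, column] in pixels, amid what is visible of it).
- manip.tip_of(picture, target): "pixel" ([row, column] in pixels: a listed point, or the origin of a listed thing).
The state is a dict: "clock": time; "qpos": joint angles; "joint_velocities": joint speeds; "joint_torque": joint torques, N m; "tcp_pos": TCP position; "eef_rot": TCP orientation; "force": force on the tool from outside, world axes, zero at the start; "ft_torque": the same for the moment, N m; "grip_width": opening from 0.0 (shut) to 1.0 (fully open).
Only numpy, scipy, OpenCV 4.12 (cv2) and the standard library are available. Lean on these libraries where they do the work, as an engineer would, in place of code of your own. Each camera call takes 0.05 s, during which the arm holds its last target. There are 200 camera calls.

## Working session

There is one attempt and no reset: what is moved stays moved. The work goes in short steps, Python scripts to look and compute and a tool call to move; the robot and the scene stay as the last step left them, time stands still between calls to the robot, and variables do not carry over. Pictures are saved under pics/ and viewed, about 8 in all and at most 12, crops included, and the job is handed in when it is done.

Besides the shell and the picture viewer there is one more tool, called after ">>>" as name([rows], argument=value, ...), one row to a line, values as JSON. move_arm: Moves the arm, as the interface text tells. Its arguments: {"type":"object","properties":{"moves":{"type":"array"},"newtons":{"type":"number"}},"required":["moves"]}

```bash
mkdir -p pics
cat > h.py <<'E'
import numpy as np, cv2
from workcell import manip
def K(p):
    f=200/np.tan(np.radians(p["fovy"])/2); return np.array([[f,0,p["cx"]],[0,f,p["cy"]],[0,0,1.]])
def extr(p,st=None):
    # returns R,t world->camera
    if "rvec" in p: return cv2.Rodrigues(np.array(p["rvec"],float))[0],np.array(p["tvec"],float).ravel()
    T=np.eye(4);T[:3,:3]=st["eef_rot"];T[:3,3]=st["tcp_pos"]
    C=np.linalg.inv(T@np.array(p["mount"])); return C[:3,:3],C[:3,3]
def ray(p,px):
    k=K(p); d=np.array([(px[1]-k[0,2])/k[0,0],(px[0]-k[1,2])/k[1,1]]); u=d.copy()
    for _ in range(30): u=d/(1+p["k1"]*(u@u))
    return np.array([u[0],u[1],1.])
def plane(p,px,z,st=None):
    R,t=extr(p,st); c=-R.T@t; d=R.T@ray(p,px); return c+d*(z-c[2])/d[2]
def depth(p,px,st=None):
    R,t=extr(p,st); r,c=int(round(px[0])),int(round(px[1])); w=p["z_map"][max(r-1,0):r+2,max(c-1,0):c+2]; w=w[w>0]
    return R.T@(ray(p,px)*np.median(w)-t) if w.size else np.full(3,np.nan)
def cloud(p,st=None):
    R,t=extr(p,st); k=K(p); v,u=np.mgrid[0:400,0:640]; d=np.stack([(u-k[0,2])/k[0,0],(v-k[1,2])/k[1,1]],-1); q=d.copy()
    for _ in range(30): q=d/(1+p["k1"]*(q**2).sum(-1,keepdims=True))
    z=p["z_map"][...,None]; X=np.concatenate([q*z,z],-1); W=(X-t)@R; W[p["z_map"]<=0]=np.nan; return W
def proj(p,X,st=None):
    R,t=extr(p,st); x=R@np.array(X)+t; u=x[:2]/x[2]; u=u*(1+p["k1"]*(u@u)); k=K(p); return [k[1,1]*u[1]+k[1,2],k[0,0]*u[0]+k[0,2]]
def save(p,name,crop=None,s=1):
    im=p["pixels"][...,::-1]
    if crop: a,b,c,d=crop; im=im[a:b,c:d]
    cv2.imwrite("pics/"+name,cv2.resize(im,None,fx=s,fy=s,interpolation=cv2.INTER_CUBIC))
E
cat > a.py <<'E'
from h import *
np.set_printoptions(precision=4,suppress=True)
ims=[]
st=manip.state(); print(st["clock"],st["tcp_pos"],st["grip_width"])
for cam in ("scene","side"):
    p=manip.capture(cam); ims.append(p["pixels"])
    print(cam,"cam at",-extr(p)[0].T@extr(p)[1])
    for n in ["sleeve","spot","pin_plate","pin_top","gauge","dock","spare_sleeve_1","zero_plate","glass_1","pliers"]:
        for d in manip.tip_of(p,n):
            if d["score"]>.25: 
                z={"spot":.005,"pin_top":.048,"gauge":.045}.get(n,0); print(n,round(d["score"],2),np.round(d["pixel"]),"plane",plane(p,d["pixel"],z)[:2],"depth",depth(p,d["pixel"]))
    save(p,cam+"0.png")
cv2.imwrite("pics/both.png",np.vstack(ims)[...,::-1])
E
python3 a.py
```

```text
0.0 [0.2419 0.6296 0.2473] 0.9975871407413287
scene cam at [1.2082 0.1205 0.9238]
sleeve 0.82 [217. 225.] plane [ 0.5586 -0.2559] depth [ 0.5638 -0.2528  0.0074]
spot 0.91 [222. 218.] plane [ 0.5808 -0.2671] depth [ 0.581  -0.2669  0.0053]
pin_plate 0.75 [248. 444.] plane [0.5373 0.3006] depth [0.5475 0.2979 0.014 ]
pin_plate 0.61 [154. 448.] plane [0.201  0.3022] depth [0.2192 0.2989 0.0167]
pin_top 0.82 [233. 448.] plane [0.5263 0.2975] depth [0.5001 0.3043 0.0143]
pin_top 0.62 [143. 453.] plane [0.204  0.3064] depth [0.2043 0.3063 0.0483]
gauge 0.56 [244. 315.] plane [ 0.6204 -0.0067] depth [ 0.6243 -0.0059  0.0507]
gauge 0.28 [185. 362.] plane [0.4145 0.0743] depth [0.3742 0.072  0.0004]
dock 0.76 [251. 312.] plane [ 0.6113 -0.0149] depth [ 0.637  -0.009   0.0397]
spare_sleeve_1 0.81 [306. 415.] plane [0.7078 0.2415] depth [0.7189 0.2388 0.0204]
spare_sleeve_1 0.68 [267. 194.] plane [ 0.7158 -0.2793] depth [ 0.7311 -0.2669  0.0287]
zero_plate 0.48 [182. 295.] plane [ 0.4038 -0.1086] depth [ 0.4095 -0.107   0.0065]
glass_1 0.91 [227. 152.] plane [ 0.6285 -0.4298] depth [ 0.6382 -0
[... 542 characters left out ...]
1.] plane [0.193  0.3161] depth [0.1804 0.39   0.0001]
dock 0.95 [205. 360.] plane [ 0.6147 -0.0109] depth [ 0.6093 -0.0307  0.019 ]
spare_sleeve_1 0.87 [267. 418.] plane [ 0.7223 -0.2704] depth [ 0.7143 -0.2843  0.0194]
spare_sleeve_1 0.63 [156. 374.] plane [0.7185 0.2435] depth [0.716  0.2351 0.0062]
zero_plate 0.62 [230. 295.] plane [ 0.4002 -0.0976] depth [ 0.4001 -0.1032  0.006 ]
glass_1 0.81 [325. 400.] plane [ 0.6266 -0.4281] depth [ 0.6141 -0.4501  0.0424]
glass_1 0.64 [206. 359.] plane [ 0.6097 -0.0146] depth [ 0.6051 -0.0319  0.0167]
glass_1 0.51 [131. 337.] plane [0.6039 0.4368] depth [0.6021 0.4258 0.0069]
pliers 0.75 [193. 284.] plane [0.375  0.0733] depth [0.3753 0.0589 0.0125]
```

Run:
```python
import cv2
a=cv2.imread("pics/scene0.png")
cv2.imwrite("pics/v1.png",cv2.resize(a[100:340,120:540],None,fx=1.9,fy=1.9,interpolation=cv2.INTER_CUBIC))
```

```text
(no output)
```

View pics/v1.png

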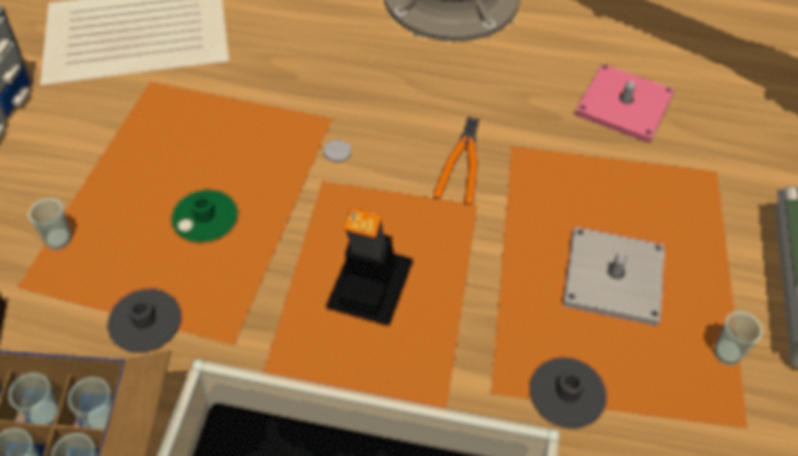

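The silver plate (scene pixel ~248,444) is the pin_plate; the pink one at (154,448) has the wrong colour. The green sleeve is at (217,225) and the docked gauge at (244,315). Next I'll refine these positions from the point clouds.

```bash
cat > b.py <<'E'
from h import *
np.set_printoptions(precision=4,suppress=True)
st=manip.state(); print(np.array(st["eef_rot"]))
for cam in ("scene","side"):
    p=manip.capture(cam); W=cloud(p); hsv=cv2.cvtColor(p["pixels"],cv2.COLOR_RGB2HSV).astype(int)
    h,s,v=hsv[...,0],hsv[...,1],hsv[...,2]; x,y,z=W[...,0],W[...,1],W[...,2]
    def near(cx,cy,r): return np.hypot(x-cx,y-cy)<r
    m=near(.56,-.255,.08)&(h>45)&(h<85)&(s>120)&(z<.012)
    m2=near(.56,-.255,.03)&(z>.024)
    print(cam,"flange bbox mid",[(np.nanpercentile(a[near(.56,-.255,.08)&(z>.003)&(z<.012)],1)+np.nanpercentile(a[near(.56,-.255,.08)&(z>.003)&(z<.012)],99))/2 for a in (x,y)],"barrel top",np.nanmean(W[m2],0),m2.sum())
    mw=near(.56,-.255,.08)&(s<60)&(v>150)&(z<.02); print("spot",np.nanmean(W[mw],0),mw.sum())
    mp=near(.535,.297,.1)&(z>.011)&(z<.019); r=cv2.minAreaRect(W[mp][:,:2].astype(np.float32)*1000); print("plate",r)
    mt=near(.535,.297,.03)&(z>.035); print("pin",np.nanmean(W[mt],0),mt.sum())
    mg=near(.62,-.01,.1)&(z>.02); mo=near(.62,-.01,.1)&(z>.12)
    print("gauge/dock n",mg.sum(),"zmax",np.nanmax(z[mg]))
    mf=near(.62,-.01,.1)&(z>.006)&(z<.017); print("foot",cv2.minAreaRect(W[mf][:,:2].astype(np.float32)*1000))
    for a,b in((.1,.12),(.12,.14),(.14,.16),(.16,.18)):
        q=near(.62,-.01,.1)&(z>a)&(z<b)
        if q.sum(): print(a,np.nanmedian(W[q],0),np.nanmin(W[q],0),np.nanmax(W[q],0),q.sum(), cv2.minAreaRect(W[q][:,:2].astype(np.float32)*1000) if a>.15 else "")
E
python3 b.py
```

```text
[[-0.9335  0.3587  0.    ]
 [ 0.3587  0.9335  0.    ]
 [ 0.      0.     -1.    ]]
scene flange bbox mid [np.float64(0.5606734818109218), np.float64(-0.2546028746689853)] barrel top [ 0.5501 -0.2535  0.029 ] 80
spot [ 0.5705 -0.2729  0.0057] 32
plate ((533.6585693359375, 294.4345397949219), (120.23897552490234, 122.60277557373047), 88.07085418701172)
pin [0.5368 0.2948 0.0436] 41
gauge/dock n 1181 zmax 0.1738028251806314
foot ((592.4686279296875, -21.70600128173828), (136.4348602294922, 144.14842224121094), 71.64153289794922)
0.1 [0.6313 0.0018 0.1067] [ 0.6019 -0.0347  0.1   ] [0.6381 0.0143 0.1199] 89 
0.12 [ 0.6381 -0.0061  0.1299] [ 0.6192 -0.03    0.1205] [0.6427 0.0071 0.1397] 69 
0.14 [ 0.6432 -0.008   0.1494] [ 0.6259 -0.0303  0.14  ] [0.6482 0.0059 0.1589] 70 
0.16 [ 0.6361 -0.0126  0.1669] [ 0.6216 -0.0322  0.1601] [0.6498 0.0059 0.1738] 215 ((636.313232421875, -13.063653945922852), (37.34370422363281, 27.765541076660156), 85.05596923828125)
side flange bbox mid [np.float64(0.5608804912350537), np.float64(-0.2565779461349271)] barrel top [ 0.5453 -0.2542  0.0289] 74
spot [ 0.5697 -0.2721  0.0057] 31
plate ((528.3807373046875, 297.107666015625), (126.47654724121094, 120.2664566040039), 87.04896545410156)
pin [0.5284 0.2925 0.0427] 17
gauge/dock n 832 zmax 0.17193463458701363
foot ((586.1373291015625, -13.983619689941406), (93.103759765625, 151.72366333007812), 40.57026290893555)
0.1 [ 0.6053 -0.0264  0.106 ] [ 0.5933 -0.0344  0.1002] [0.6294 0.0126 0.1196] 92 
0.12 [ 0.6163 -0.027   0.1301] [ 0.6045 -0.0316  0.1201] [0.6356 0.003  0.1399] 67 
0.14 [ 0.6192 -0.0271  0.15  ] [ 0.6096 -0.0318  0.1401] [0.6397 0.005  0.16  ] 71 
0.16 [ 0.6298 -0.0186  0.1665] [ 0.6159 -0.0319  0.1603] [0.6459 0.0053 0.1719] 90 ((631.5717163085938, -13.06845474243164), (37.09144973754883, 27.65471076965332), 83.42237854003906)
```

>>> move_arm([
  {"offset": [-48,-30,0],"twist": -0.035,"grip": 1},
  {"offset": [-96,-60,0],"twist": -0.07,"grip": 1},
  {"offset": [-144,-90,0],"twist": -0.105,"grip": 1},
  {"offset": [-192,-120,0],"twist": -0.14,"grip": 1},
  {"offset": [-240,-150,0],"twist": -0.175,"grip": 1},
  {"offset": [-288,-180,0],"twist": -0.21,"grip": 1},
  {"offset": [-336,-210,0],"twist": -0.245,"grip": 1},
  {"offset": [-381,-239,0],"twist": -0.262,"grip": 1},
])

```text
clock: 2.2
tcp_pos: [0.5131, 0.2687, 0.2486]
eef_rot: [[-0.995, 0.104, 0.001], [0.104, 0.995, 0.0], [-0.001, 0.0, -1.0]]
force: [0.5, 0.2, -0.3]
grip_width: 0.997
```

```bash
cat > w.py <<'E'
from h import *
np.set_printoptions(precision=4,suppress=True)
import sys
name=sys.argv[1]; things=sys.argv[2:]
st=manip.state(); p=manip.capture("wrist"); s2=manip.state()
print(st["clock"],np.array(st["tcp_pos"]),np.array(s2["tcp_pos"]),"yaw y",np.degrees(np.arctan2(st["eef_rot"][1][1],st["eef_rot"][0][1])),"F",np.array(st["force"]))
for t in things:
    n,z=t.split(":")
    for d in manip.tip_of(p,n)[:3]: print(n,round(d["score"],2),np.round(d["pixel"]),plane(p,d["pixel"],float(z),st)[:2],depth(p,d["pixel"],st))
save(p,name+".png"); W=cloud(p,st); np.savez("last.npz",W=W,px=p["pixels"])
E
python3 w.py w1 pin_top:.048 pin_plate:0
python3 - <<'E'
import sys; sys.path.insert(0,'.')
import numpy as np
d=np.load('last.npz'); W=d['W']; print(np.nanmin(W.reshape(-1,3),0),np.nanmax(W.reshape(-1,3),0))
import cv2
x,y,z=W[...,0],W[...,1],W[...,2]; n=np.hypot(x-.535,y-.296)
m=(n<.1)&(z>.011)&(z<.019); print(cv2.minAreaRect(W[m][:,:2].astype(np.float32)*1000),m.sum())
m=(n<.03)&(z>.044); print(np.nanmean(W[m],0),m.sum(), np.nanmin(W[m],0),np.nanmax(W[m],0))
E
```

```text
2.2 [0.5131 0.2687 0.2486] [0.518  0.2604 0.2488] yaw y 84.01446210997358 F [ 0.5009  0.205  -0.3162]
pin_top 0.95 [193. 349.] [0.5336 0.2965] [0.5335 0.2965 0.0486]
pin_top 0.27 [316. 318.] [0.6723 0.2511] [0.6942 0.2487 0.0175]
pin_plate 0.92 [182. 345.] [0.534  0.2968] [0.5252 0.295  0.0342]
[ 0.3187356  -0.16474012 -0.00304472] [0.88127396 0.68046392 0.32062931]
((532.9037475585938, 296.5116271972656), (120.50785064697266, 120.18382263183594), 87.54512023925781) 11529
[0.5196374  0.31168682 0.25972589] 2457 [0.50577294 0.28603795 0.04401621] [0.53982394 0.32454835 0.31357474]
```

>>> move_arm([
  {"offset": [-11,-62,0],"twist": 0,"grip": 1},
  {"offset": [-22,-124,0],"twist": 0,"grip": 1},
  {"offset": [-34,-186,0],"twist": 0,"grip": 1},
  {"offset": [-45,-248,0],"twist": 0,"grip": 1},
  {"offset": [-56,-310,0],"twist": 0,"grip": 1},
  {"offset": [-68,-372,0],"twist": 0,"grip": 1},
  {"offset": [-79,-434,0],"twist": 0,"grip": 1},
  {"offset": [-90,-495,0],"twist": 0,"grip": 1},
])

```text
clock: 3.35
tcp_pos: [0.5487, -0.2284, 0.2492]
eef_rot: [[-0.994, 0.109, 0.002], [0.109, 0.994, -0.0], [-0.002, 0.0, -1.0]]
force: [1.3, -0.1, 0.8]
grip_width: 0.999
```

```bash
python3 w.py w2 sleeve:0 spot:.005
cat > c.py <<'E'
import numpy as np,cv2
from scipy.optimize import least_squares
d=np.load('last.npz'); W=d['W']; hsv=cv2.cvtColor(d['px'],cv2.COLOR_RGB2HSV).astype(int)
x,y,z=W[...,0],W[...,1],W[...,2]
m=(np.hypot(x-.56,y+.255)<.08)&(((hsv[...,0]>45)&(hsv[...,0]<85)&(hsv[...,1]>120))|((hsv[...,1]<70)&(hsv[...,2]>150)))
mf=m&(z<.012); c,r=cv2.minEnclosingCircle(W[mf][:,:2].astype(np.float32)); print("flange",c,r,mf.sum())
mb=m&(z>.026)&(z<.034)&(np.hypot(x-c[0],y-c[1])<.02); c,r=cv2.minEnclosingCircle(W[mb][:,:2].astype(np.float32)); print("barrel top",c,r,mb.sum())
E
python3 c.py
```

```text
3.35 [ 0.5487 -0.2284  0.2492] [ 0.547  -0.2391  0.2497] yaw y 83.75036095611999 F [ 1.255  -0.0785  0.8068]
sleeve 0.75 [171. 299.] [ 0.5521 -0.2508] [ 0.5519 -0.2508  0.001 ]
spot 0.57 [192. 282.] [ 0.5732 -0.2722] [ 0.5732 -0.2721  0.0052]
flange (0.5482850670814514, -0.2545468509197235) 0.04451604187488556 4124
barrel top (0.5489611625671387, -0.2530779540538788) 0.01516115665435791 410
```

>>> move_arm([
  {"offset": [-2,-7,30],"twist": 0,"grip": 1},
  {"offset": [-4,-14,80],"twist": 0,"grip": 1},
  {"offset": [-4,-14,125],"twist": 0,"grip": 1},
  {"offset": [-4,-14,160],"twist": 0,"grip": 1},
  {"offset": [-4,-14,170],"twist": 0,"grip": 1},
  {"offset": [-4,-14,170],"twist": 0,"grip": 1},
  {"offset": [-4,-14,170],"twist": 0,"grip": 1},
  {"offset": [-4,-14,170],"twist": 0,"grip": 1},
])

```text
clock: 4.5
tcp_pos: [0.551, -0.2462, 0.0806]
eef_rot: [[-0.993, 0.117, 0.004], [0.117, 0.993, -0.003], [-0.004, -0.002, -1.0]]
force: [-0.8, -0.5, 0.1]
grip_width: 0.999
```

```bash
python3 w.py w3 sleeve:0 spot:.005;python3 c.py
```

```text
4.5 [ 0.551  -0.2462  0.0806] [ 0.5508 -0.2462  0.0803] yaw y 83.30414795831615 F [-0.7856 -0.4812  0.0981]
sleeve 0.68 [218. 308.] [ 0.55   -0.2529] [ 0.5394 -0.2506  0.0294]
flange (0.5480741262435913, -0.25347384810447693) 0.04546631872653961 12696
barrel top (0.5486433506011963, -0.2528549134731293) 0.015105748549103737 1415
```

View pics/w3.png

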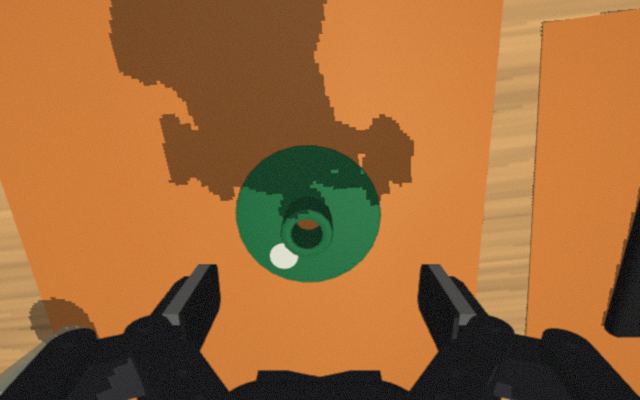

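>>> move_arm([
  {"offset": [1,-7,0],"twist": 0,"grip": 1},
  {"offset": [1.4,-7.2,15],"twist": 0,"grip": 1},
  {"offset": [1.4,-7.2,35],"twist": 0,"grip": 1},
  {"offset": [1.4,-7.2,48],"twist": 0,"grip": 1},
  {"offset": [1.4,-7.2,52],"twist": 0,"grip": 1},
  {"offset": [1.4,-7.2,52],"twist": 0,"grip": 1},
  {"offset": [1.4,-7.2,52],"twist": 0,"grip": -1},
  {"offset": [1.4,-7.2,52],"twist": 0,"grip": -1},
], newtons=40)

```text
clock: 5.65
tcp_pos: [0.5487, -0.2534, 0.0284]
eef_rot: [[-0.993, 0.117, 0.003], [0.117, 0.993, -0.003], [-0.004, -0.002, -1.0]]
force: [0.1, 0.1, 0.3]
grip_width: 0.604
```

>>> move_arm([
  {"offset": [0,0,0],"twist": 0,"grip": -1},
  {"offset": [0,0,0],"twist": 0,"grip": -1},
  {"offset": [0,0,0],"twist": 0,"grip": -1},
  {"offset": [0,0,0],"twist": 0,"grip": -1},
  {"offset": [0,0,-10],"twist": 0,"grip": -1},
  {"offset": [0,0,-40],"twist": 0,"grip": -1},
  {"offset": [0,0,-90],"twist": 0,"grip": -1},
  {"offset": [0,0,-140],"twist": 0,"grip": -1},
])

```text
clock: 6.65
tcp_pos: [0.5475, -0.2528, 0.1696]
eef_rot: [[-0.993, 0.117, 0.002], [0.117, 0.993, -0.003], [-0.002, -0.002, -1.0]]
force: [1.6, -0.2, -4.3]
grip_width: 0.333
```

>>> move_arm([
  {"offset": [8,50,-35],"twist": 0,"grip": -1},
  {"offset": [16,108,-60],"twist": 0,"grip": -1},
  {"offset": [25,170,-65],"twist": 0,"grip": -1},
  {"offset": [34,232,-65],"twist": 0,"grip": -1},
  {"offset": [43,294,-65],"twist": 0,"grip": -1},
  {"offset": [52,356,-65],"twist": 0,"grip": -1},
  {"offset": [61,418,-65],"twist": 0,"grip": -1},
  {"offset": [69,480,-65],"twist": 0,"grip": -1},
])

```text
clock: 7.65
tcp_pos: [0.5343, 0.2316, 0.2333]
eef_rot: [[-0.993, 0.118, 0.002], [0.118, 0.993, -0.003], [-0.002, -0.003, -1.0]]
force: [0.7, -0.1, -4.7]
grip_width: 0.331
```

```bash
python3 -c "
from workcell import manip
s=manip.state();print(s['clock'],s['tcp_pos'],s['eef_rot'],s['grip_width'],s['joint_velocities'])"
```

```text
7.65 [0.53434012 0.23156754 0.23334962] [[-0.99306457  0.11755869  0.00164827]
 [ 0.11755337  0.99306197 -0.00302165]
 [-0.00199205 -0.00280693 -0.99999408]] 0.331432401959431 [-0.60309017  0.28149128 -0.18064932 -0.4137963   0.01551322  0.11653963
 -0.80916818]
```

>>> move_arm([
  {"offset": [5,35,10],"twist": 0,"grip": -1},
  {"offset": [8.6,60,45],"twist": 0,"grip": -1},
  {"offset": [8.6,64.5,80],"twist": 0,"grip": -1},
  {"offset": [8.6,64.5,110],"twist": 0,"grip": -1},
  {"offset": [8.6,64.5,123],"twist": 0,"grip": -1},
  {"offset": [8.6,64.5,123],"twist": 0,"grip": -1},
  {"offset": [8.6,64.5,123],"twist": 0,"grip": -1},
  {"offset": [8.6,64.5,123],"twist": 0,"grip": -1},
])

```text
clock: 8.65
tcp_pos: [0.5344, 0.2966, 0.1115]
eef_rot: [[-0.993, 0.118, 0.004], [0.118, 0.993, -0.002], [-0.004, -0.001, -1.0]]
force: [-0.4, -0.8, -3.6]
grip_width: 0.331
```

```bash
cat > d.py <<'E'
from h import *
np.set_printoptions(precision=4,suppress=True)
st=manip.state(); p=manip.capture("wrist"); W=cloud(p,st); x,y,z=W[...,0],W[...,1],W[...,2]
t=np.array(st["tcp_pos"]); print(t)
hsv=cv2.cvtColor(p["pixels"],cv2.COLOR_RGB2HSV).astype(int); g=(hsv[...,0]>45)&(hsv[...,0]<85)&(hsv[...,1]>100)
d=np.hypot(x-t[0],y-t[1])
m=g&(d<.06); zf=np.nanpercentile(z[m],[2,20,50,80,98]); print("green z",zf)
for lo,hi,n in ((zf[1]-.006,zf[1]+.006,"low"),(t[2]-.002,t[2]+.008,"top")):
    q=m&(z>lo)&(z<hi)
    if q.sum()>20: print(n,np.median(z[q]),cv2.minEnclosingCircle(W[q][:,:2].astype(np.float32)),q.sum())
q=(np.hypot(x-.533,y-.2966)<.1)&(z>.011)&(z<.019); print("plate",cv2.minAreaRect(W[q][:,:2].astype(np.float32)*1000),q.sum())
a=p["pixels"].copy(); s=manip.capture("side"); r,c=map(int,proj(s,t)); b=s["pixels"][max(r-65,0):r+65,c-104:c+104]
cv2.imwrite("pics/d1.png",np.vstack([a,cv2.resize(b,(640,400))])[...,::-1][::1])
im=cv2.imread("pics/d1.png"); cv2.imwrite("pics/d1.png",cv2.resize(im,None,fx=.75,fy=.75))
for n in ("pin_top","spot"):
  for c,q,s2 in (("w",p,st),("s",s,None)):
    for k in manip.tip_of(q,n)[:2]: print(c,n,round(k["score"],2),k["pixel"],plane(q,k["pixel"],.048 if n=="pin_top" else t[2]-.023,s2))
E
python3 d.py
```

```text
[0.5344 0.2966 0.1115]
green z [0.0863 0.0871 0.0877 0.0972 0.113 ]
low 0.0875193800833573 ((0.5340333580970764, 0.29644790291786194), 0.04577082395553589) 15529
top 0.11221721802093843 ((0.5288232564926147, 0.2973795533180237), 0.028096556663513184) 2481
plate ((526.5964965820312, 296.54522705078125), (119.88424682617188, 107.431884765625), 87.59247589111328) 11190
s pin_top 0.84 [143.5, 233.3] [0.2004 0.3146 0.048 ]
s pin_top 0.82 [144.5, 323.9] [0.5311 0.2719 0.048 ]
w spot 0.6 [303.3, 289.0] [0.557  0.279  0.0885]
s spot 0.59 [132.0, 329.1] [0.5519 0.29   0.0885]
```

View pics/d1.png

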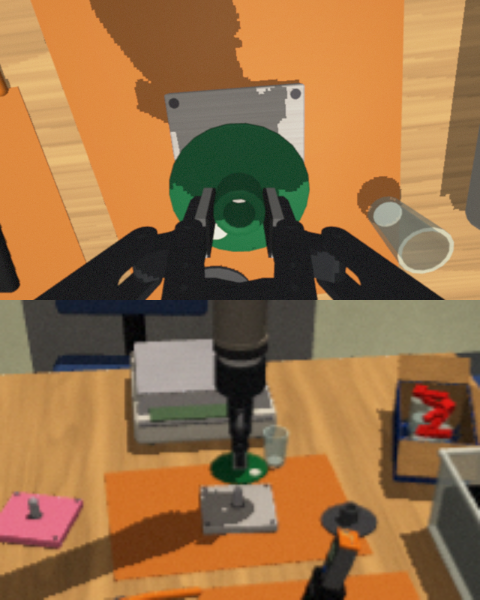

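>>> move_arm([
  {"offset": [0.9,0,10],"twist": 0,"grip": -1},
  {"offset": [0.9,0,20],"twist": 0,"grip": -1},
  {"offset": [0.9,0,28],"twist": 0,"grip": -1},
  {"offset": [0.9,0,32],"twist": 0,"grip": -1},
  {"offset": [0.9,0,36],"twist": 0,"grip": -1},
  {"offset": [0.9,0,39],"twist": 0,"grip": -1},
  {"offset": [0.9,0,42],"twist": 0,"grip": -1},
  {"offset": [0.9,0,45],"twist": 0,"grip": -1},
])

```text
clock: 9.95
tcp_pos: [0.533, 0.2964, 0.0654]
eef_rot: [[-0.993, 0.118, 0.002], [0.118, 0.993, -0.003], [-0.003, -0.002, -1.0]]
force: [0.0, -0.4, -3.2]
grip_width: 0.339
```

>>> move_arm([
  {"offset": [0,0,4],"twist": 0,"grip": -1},
  {"offset": [0,0,8],"twist": 0,"grip": -1},
  {"offset": [0,0,12],"twist": 0,"grip": -1},
  {"offset": [0,0,15],"twist": 0,"grip": -1},
  {"offset": [0,0,17],"twist": 0,"grip": -1},
  {"offset": [0,0,19],"twist": 0,"grip": -1},
  {"offset": [0,0,20],"twist": 0,"grip": -1},
  {"offset": [0,0,20.5],"twist": 0,"grip": -1},
])

```text
clock: 10.95
tcp_pos: [0.533, 0.2963, 0.0449]
eef_rot: [[-0.993, 0.118, 0.002], [0.118, 0.993, -0.003], [-0.003, -0.002, -1.0]]
force: [0.0, 0.7, -3.4]
grip_width: 0.329
```

>>> move_arm([
  {"offset": [0,0,0.5],"twist": 0,"grip": -1},
  {"offset": [0,0,1],"twist": 0,"grip": -1},
  {"offset": [0,0,1.5],"twist": 0,"grip": -1},
  {"offset": [0,0,1.8],"twist": 0,"grip": -1},
  {"offset": [0,0,2],"twist": 0,"grip": -1},
  {"offset": [0,0,2.2],"twist": 0,"grip": -1},
  {"offset": [0,0,2.2],"twist": 0,"grip": -1},
  {"offset": [0,0,2.2],"twist": 0,"grip": -1},
])

```text
clock: 11.95
tcp_pos: [0.5331, 0.2963, 0.044]
eef_rot: [[-0.993, 0.118, 0.002], [0.118, 0.993, -0.002], [-0.002, -0.002, -1.0]]
force: [-4.8, -2.2, 10.5]
grip_width: 0.336
```

>>> move_arm([
  {"offset": [0,0,-1],"twist": 0,"grip": -1},
  {"offset": [0,0,-1],"twist": 0,"grip": 1},
  {"offset": [0,0,-1],"twist": 0,"grip": 1},
  {"offset": [0,0,-1],"twist": 0,"grip": 1},
  {"offset": [0,0,-3],"twist": 0,"grip": 1},
  {"offset": [0,0,-20],"twist": 0,"grip": 1},
  {"offset": [0,0,-60],"twist": 0,"grip": 1},
  {"offset": [0,0,-110],"twist": 0,"grip": 1},
])

```text
clock: 12.95
tcp_pos: [0.5324, 0.2963, 0.1556]
eef_rot: [[-0.993, 0.118, 0.001], [0.118, 0.993, -0.003], [-0.002, -0.003, -1.0]]
force: [1.3, 0.2, 1.3]
grip_width: 0.998
```

```bash
cat > e.py <<'E'
from h import *
np.set_printoptions(precision=4,suppress=True)
st=manip.state(); p=manip.capture("wrist"); W=cloud(p,st); x,y,z=W[...,0],W[...,1],W[...,2]
print(np.array(st["tcp_pos"]),st["force"],st["grip_width"])
hsv=cv2.cvtColor(p["pixels"],cv2.COLOR_RGB2HSV).astype(int); g=(hsv[...,0]>45)&(hsv[...,0]<85)&(hsv[...,1]>100)
d=np.hypot(x-.533,y-.2965)
m=g&(d<.055)&(z<.03); q=m&(z<.026); print("flange z",np.median(z[q]),cv2.minEnclosingCircle(W[q][:,:2].astype(np.float32)))
A=np.c_[W[q][:,:2],np.ones(q.sum())]; print("slope",np.linalg.lstsq(A,W[q][:,2],rcond=None)[0])
w=(d<.05)&(z<.03)&(hsv[...,1]<70)&(hsv[...,2]>150)&(d>.018); print("white",W[w].mean(0),cv2.minEnclosingCircle(W[w][:,:2].astype(np.float32)),w.sum())
for k in manip.tip_of(p,"spot")[:2]: print("spot",k["score"],k["pixel"],plane(p,k["pixel"],.02,st))
save(p,"e1.png")
E
python3 e.py
```

```text
[0.5324 0.2963 0.1556] [1.2917 0.1537 1.3194] 0.9983372398222183
flange z 0.020125510763148394 ((0.5331395268440247, 0.2963266372680664), 0.045496780425310135)
slope [ 0.0001 -0.0007  0.0203]
white [0.5437 0.2916 0.0167] ((0.5330879092216492, 0.2965344488620758), 0.05004899203777313) 1271
spot 0.56 [225.0, 304.2] [0.557  0.2812 0.02  ]
```

View pics/e1.png

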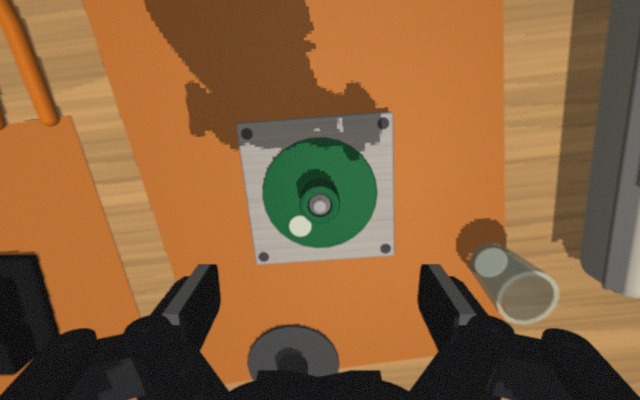

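>>> move_arm([
  {"offset": [-20,-30,-40],"twist": 0,"grip": 1},
  {"offset": [-47,-80,-70],"twist": 0,"grip": 1},
  {"offset": [-75,-134,-95],"twist": 0,"grip": 1},
  {"offset": [-103,-188,-110],"twist": 0,"grip": 1},
  {"offset": [-131,-240,-110],"twist": 0,"grip": 1},
  {"offset": [-155,-284,-110],"twist": 0,"grip": 1},
  {"offset": [-155,-284,-110],"twist": 0,"grip": 1},
  {"offset": [-155,-284,-110],"twist": 0,"grip": 1},
])

```text
clock: 14.05
tcp_pos: [0.6551, -0.0018, 0.2713]
eef_rot: [[-0.993, 0.118, 0.011], [0.118, 0.993, 0.005], [-0.011, 0.006, -1.0]]
force: [-0.4, 1.3, -0.3]
grip_width: 0.999
```

```bash
cat > g.py <<'E'
from h import *
import sys
np.set_printoptions(precision=4,suppress=True)
st=manip.state(); p=manip.capture("wrist"); W=cloud(p,st); x,y,z=W[...,0],W[...,1],W[...,2]
print(st["clock"],np.array(st["tcp_pos"]),st["grip_width"],np.array(st["eef_rot"]))
d=np.hypot(x-.62,y+.01)
q=(d<.06)&(z>.155)&(z<.18); P=W[q]; print("top",P.mean(0),cv2.minAreaRect(P[:,:2].astype(np.float32)*1000),q.sum())
A=np.c_[P[:,:2],np.ones(len(P))]; print("top plane slope",np.linalg.lstsq(A,P[:,2],rcond=None)[0])
q=(np.hypot(x-.6,y+.015)<.12)&(z>.006)&(z<.017); print("foot",cv2.minAreaRect(W[q][:,:2].astype(np.float32)*1000),q.sum())
q=(np.hypot(x-.6,y+.015)<.1)&(z>.085)&(z<.105); print("rim",cv2.minAreaRect(W[q][:,:2].astype(np.float32)*1000),q.sum(),W[q].min(0),W[q].max(0))
save(p,sys.argv[1]+".png"); np.savez("last.npz",W=W,px=p["pixels"])
E
python3 g.py g1
```

```text
14.05 [ 0.6551 -0.0018  0.2713] 0.9992612539382678 [[-0.9929  0.1182  0.0113]
 [ 0.1183  0.993   0.005 ]
 [-0.0106  0.0063 -0.9999]]
top [ 0.6326 -0.0117  0.166 ] ((633.6883544921875, -12.072668075561523), (37.281044006347656, 30.664596557617188), 83.6812515258789) 2306
top plane slope [ 0.0275 -0.0093  0.1484]
foot ((609.4851684570312, -9.772708892822266), (85.1185073852539, 104.39801025390625), 83.77899932861328) 3212
rim ((614.8654174804688, -10.130268096923828), (48.095245361328125, 41.08451461791992), 83.30734252929688) 1144 [ 0.5927 -0.0348  0.085 ] [0.638  0.0153 0.105 ]
```

View pics/g1.png

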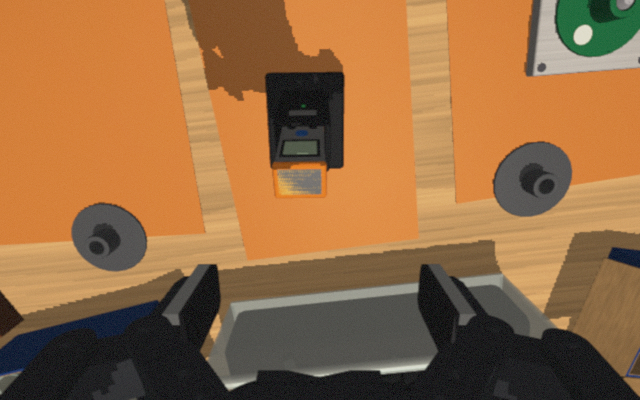

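>>> move_arm([
  {"offset": [14,-4,0],"twist": -0.01,"grip": 1},
  {"offset": [27,-9,0],"twist": -0.01,"grip": 1},
  {"offset": [27,-9,20],"twist": -0.01,"grip": 1},
  {"offset": [27,-9,45],"twist": -0.01,"grip": 1},
  {"offset": [27,-9,65],"twist": -0.01,"grip": 1},
  {"offset": [27,-9,70],"twist": -0.01,"grip": 1},
  {"offset": [27,-9,70],"twist": -0.01,"grip": 1},
  {"offset": [27,-9,70],"twist": -0.01,"grip": 1},
])

```text
clock: 15.1
tcp_pos: [0.6284, -0.0062, 0.2021]
eef_rot: [[-0.994, 0.107, 0.013], [0.107, 0.994, 0.005], [-0.012, 0.007, -1.0]]
force: [0.3, 0.5, -0.2]
grip_width: 0.998
```

```bash
python3 g.py g2
python3 - <<'E'
import numpy as np,cv2
np.set_printoptions(precision=4,suppress=True)
W=np.load('last.npz')['W']; px=np.load('last.npz')['px']
x,y,z=W[...,0],W[...,1],W[...,2]; u=np.array([np.cos(-.108),np.sin(-.108)])
s=(x-.6095)*u[0]+(y+.0098)*u[1]; v=-(x-.6095)*u[1]+(y+.0098)*u[0]
for a in np.arange(.09,.18,.01):
    q=(z>a)&(z<a+.01)&(abs(s)<.06)&(abs(v)<.03)
    if q.sum()>5: print("z",round(a,2),"s",np.percentile(s[q],[1,50,99]),"v",np.percentile(v[q],[1,99]),q.sum())
E
```

```text
15.1 [ 0.6284 -0.0062  0.2021] 0.9984844649155942 [[-0.9942  0.1066  0.0129]
 [ 0.1066  0.9943  0.0055]
 [-0.0123  0.0068 -0.9999]]
top [ 0.6309 -0.0117  0.1656] ((633.5499877929688, -12.029624938964844), (37.27385711669922, 31.49616241455078), 84.01811981201172) 3937
top plane slope [ 0.0895 -0.0107  0.109 ]
foot ((609.8442993164062, -9.700542449951172), (85.16024780273438, 105.1669692993164), 84.08305358886719) 4230
rim ((615.1099243164062, -10.186773300170898), (48.08064270019531, 41.77059555053711), 84.03419494628906) 1954 [ 0.5926 -0.0361  0.085 ] [0.6382 0.0154 0.105 ]
z 0.09 s [-0.0139 -0.0113  0.0251] v [-0.0235  0.0241] 733
z 0.1 s [-0.0109 -0.0054  0.0067] v [-0.0232  0.0238] 1263
z 0.11 s [-0.0025 -0.0004  0.0022] v [-0.017   0.0178] 427
z 0.12 s [-0.0006  0.0023  0.0054] v [-0.0172  0.0179] 478
z 0.13 s [0.0028 0.0042 0.0075] v [-0.017   0.0177] 536
z 0.14 s [0.0048 0.0068 0.0107] v [-0.0169  0.0178] 634
z 0.15 s [0.0075 0.01   0.0128] v [-0.0168  0.0178] 860
z 0.16 s [0.0118 0.023  0.0393] v [-0.0175  0.0184] 3234
z 0.17 s [0.013  0.0154 0.0196] v [-0.017   0.0167] 204
```

>>> move_arm([
  {"offset": [0.8,-5.8,5],"twist": 0,"grip": 1},
  {"offset": [0.8,-5.8,22],"twist": 0,"grip": 1},
  {"offset": [0.8,-5.8,45],"twist": 0,"grip": 1},
  {"offset": [0.8,-5.8,60],"twist": 0,"grip": 1},
  {"offset": [0.8,-5.8,65],"twist": 0,"grip": 1},
  {"offset": [0.8,-5.8,65],"twist": 0,"grip": 1},
  {"offset": [0.8,-5.8,65],"twist": 0,"grip": -1},
  {"offset": [0.8,-5.8,65],"twist": 0,"grip": -1},
], newtons=45)

```text
clock: 16.15
tcp_pos: [0.6283, -0.0116, 0.1377]
eef_rot: [[-0.994, 0.107, 0.014], [0.107, 0.994, 0.006], [-0.014, 0.007, -1.0]]
force: [0.4, -0.1, 0.7]
grip_width: 0.605
```

>>> move_arm([
  {"offset": [0,0,0],"twist": 0,"grip": -1},
  {"offset": [0,0,0],"twist": 0,"grip": -1},
  {"offset": [0,0,0],"twist": 0,"grip": -1},
  {"offset": [0,0,0],"twist": 0,"grip": -1},
  {"offset": [0,0,0],"twist": 0,"grip": -1},
  {"offset": [0,0,0],"twist": 0,"grip": -1},
  {"offset": [0,0,0],"twist": 0,"grip": -1},
  {"offset": [0,0,0],"twist": 0,"grip": -1},
])

```text
clock: 17.15
tcp_pos: [0.6287, -0.0116, 0.138]
eef_rot: [[-0.994, 0.107, 0.015], [0.107, 0.994, 0.006], [-0.014, 0.007, -1.0]]
force: [-0.2, 0.1, 4.4]
grip_width: 0.413
```

>>> move_arm([
  {"offset": [-1.4,0,-4.8],"twist": 0,"grip": -1},
  {"offset": [-3.3,0.1,-11.5],"twist": 0,"grip": -1},
  {"offset": [-5.2,0.1,-18.3],"twist": 0,"grip": -1},
  {"offset": [-7.1,0.2,-25],"twist": 0,"grip": -1},
  {"offset": [-9,0.2,-31.7],"twist": 0,"grip": -1},
  {"offset": [-10.9,0.3,-38.5],"twist": 0,"grip": -1},
  {"offset": [-12.2,0.3,-43.3],"twist": 0,"grip": -1},
  {"offset": [-12.2,0.3,-43.3],"twist": 0,"grip": -1},
])

```text
clock: 18.15
tcp_pos: [0.6405, -0.0129, 0.1819]
eef_rot: [[-0.994, 0.107, 0.016], [0.107, 0.994, 0.006], [-0.015, 0.007, -1.0]]
force: [0.0, -0.3, -2.1]
grip_width: 0.419
```

```bash
cat > t.py <<'E'
# tilt of the gauge from the side and scene views (points near the TCP, gauge's silhouette)
from h import *
import sys
np.set_printoptions(precision=4,suppress=True)
st=manip.state(); t=np.array(st["tcp_pos"]); print(st["clock"],t,np.array(st["force"]),st["grip_width"])
tiles=[]
for cam in ("side","scene"):
    p=manip.capture(cam); r,c=map(int,proj(p,t-[0,0,.05])); r0,c0=max(r-50,0),max(c-50,0)
    tiles.append(cv2.resize(p["pixels"][r0:r0+100,c0:c0+100],(400,400),interpolation=cv2.INTER_CUBIC))
    for n in ("probe_tip","gauge"):
        for k in manip.tip_of(p,n)[:2]: print(cam,n,round(k["score"],2),np.round(k["pixel"],1))
    W=cloud(p); x,y,z=W[...,0],W[...,1],W[...,2]
    for a in np.arange(t[2]-.12,t[2]-.02,.01):
        q=(np.hypot(x-t[0],y-t[1])<.045)&(z>a)&(z<a+.01)
        if q.sum()>3: print(cam,"z",round(a+.005,3),"x",np.percentile(x[q],[2,50,98]),"y",np.percentile(y[q],[2,50,98]),q.sum())
w=manip.capture("wrist"); tiles.append(cv2.resize(w["pixels"],(0,0),fx=.0+1,fy=1)[:, 120:520])
cv2.imwrite("pics/"+sys.argv[1]+".png",cv2.resize(np.hstack(tiles),(800,267))[...,::-1] if len(sys.argv)<3 else np.hstack(tiles[:2])[...,::-1])
E
python3 t.py t1 x
```

```text
18.15 [ 0.6405 -0.0129  0.1819] [ 0.021  -0.2538 -2.1309] 0.4193399068363211
side gauge 0.68 [188.9 357. ]
side z 0.067 x [0.6017 0.6124 0.6219] y [-0.036  -0.0335 -0.0303] 16
side z 0.077 x [0.6013 0.6101 0.6253] y [-0.0366 -0.033   0.0116] 27
side z 0.087 x [0.6004 0.6166 0.6275] y [-0.0361 -0.0324  0.0104] 38
side z 0.097 x [0.6021 0.6117 0.6313] y [-0.0363 -0.0186  0.0127] 59
side z 0.107 x [0.5968 0.6021 0.6187] y [-0.0293 -0.0143  0.0107] 22
side z 0.117 x [0.6061 0.62   0.6302] y [-0.0311 -0.0272 -0.0033] 16
side z 0.127 x [0.6061 0.613  0.632 ] y [-0.0312 -0.0278  0.0023] 36
side z 0.137 x [0.6096 0.6168 0.6334] y [-0.0304 -0.0266  0.0044] 38
side z 0.147 x [0.6126 0.6169 0.6375] y [-0.0305 -0.0277 -0.0014] 32
side z 0.157 x [0.6158 0.6228 0.6396] y [-0.0313 -0.029   0.0017] 33
scene gauge 0.87 [237.8 313.8]
scene z 0.067 x [0.6055 0.6269 0.6306] y [-0.031  -0.0122  0.0141] 47
scene z 0.077 x [0.6066 0.6296 0.634 ] y [-0.0346 -0.0066  0.0139] 53
scene z 0.087 x [0.6014 0.6313 0.6358] y [-0.034  -0.0074  0.0138] 50
scene z 0.097 x [0.6043 0.6313 0.6376] y [-0.0358 -0.0036  0.0133] 93
scene z 0.107 x [0.6022 0.6075 0.6183] y [0.0068 0.0113 0.0136] 12
scene z 0.117 x [0.6188 0.6356 0.6387] y [-0.0291 -0.0086  0.0073] 36
scene z 0.127 x [0.6191 0.6375 0.6398] y [-0.0298 -0.0059  0.0069] 38
scene z 0.137 x [0.6273 0.6406 0.6435] y [-0.0288 -0.0075  0.006 ] 32
scene z 0.147 x [0.6374 0.6435 0.6462] y [-0.0288 -0.0101  0.0048] 31
scene z 0.157 x [0.644  0.6459 0.6481] y [-0.0284 -0.0128  0.0032] 28
```

View pics/t1.png

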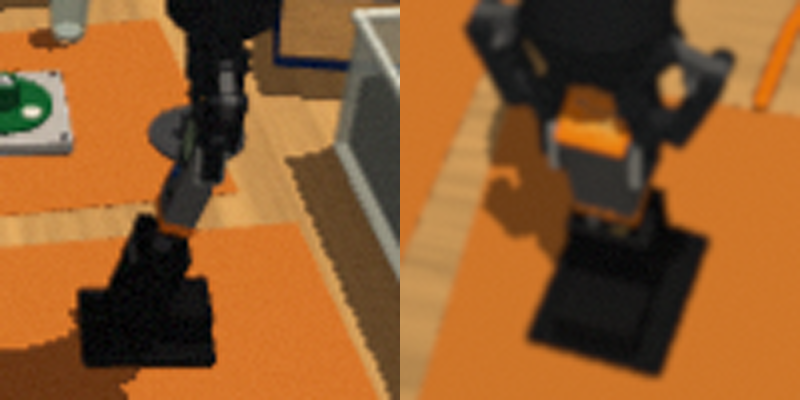

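>>> move_arm([
  {"offset": [5,0,0],"twist": 0,"grip": -1},
  {"offset": [10,0,0],"twist": 0,"grip": -1},
  {"offset": [15,0,0],"twist": 0,"grip": -1},
  {"offset": [19,0,0],"twist": 0,"grip": -1},
  {"offset": [23,0,0],"twist": 0,"grip": -1},
  {"offset": [26,0,0],"twist": 0,"grip": -1},
  {"offset": [29,0,0],"twist": 0,"grip": -1},
  {"offset": [29,0,0],"twist": 0,"grip": -1},
])

```text
clock: 19.5
tcp_pos: [0.6139, -0.01, 0.1829]
eef_rot: [[-0.994, 0.107, 0.022], [0.107, 0.994, 0.005], [-0.021, 0.008, -1.0]]
force: [4.1, -1.1, 1.0]
grip_width: 0.412
```

```bash
python3 t.py t2 x | grep -v "z 0.0"
```

```text
19.5 [ 0.6139 -0.01    0.1829] [ 4.1429 -1.0525  0.955 ] 0.4122681012987893
side gauge 0.5 [190.6 357.9]
side z 0.108 x [0.5944 0.5979 0.6101] y [-0.0303 -0.0182  0.0049] 12
side z 0.118 x [0.5939 0.6052 0.6199] y [-0.0285 -0.0265 -0.0146] 27
side z 0.128 x [0.5954 0.6016 0.6187] y [-0.0291 -0.0252  0.006 ] 28
side z 0.138 x [0.5956 0.607  0.6197] y [-0.03   -0.0259 -0.0186] 29
side z 0.148 x [0.5956 0.6045 0.6206] y [-0.0283 -0.0263 -0.0053] 26
side z 0.158 x [0.5967 0.6051 0.6203] y [-0.0294 -0.0259  0.0001] 33
scene probe_tip 0.32 [289.4 501.9]
scene gauge 0.82 [236.3 312.2]
scene gauge 0.4 [303.9 417.8]
scene z 0.108 x [0.6026 0.6158 0.6229] y [-0.0197  0.0094  0.0126] 14
scene z 0.118 x [0.6073 0.6246 0.6285] y [-0.0289 -0.0075  0.0089] 43
scene z 0.128 x [0.6068 0.6252 0.6279] y [-0.0281 -0.0074  0.0086] 50
scene z 0.138 x [0.6074 0.6255 0.6287] y [-0.0281 -0.0075  0.0083] 43
scene z 0.148 x [0.6147 0.6263 0.6288] y [-0.0278 -0.0092  0.0077] 56
scene z 0.158 x [0.6188 0.6268 0.6297] y [-0.0273 -0.006   0.0069] 42
```

View pics/t2.png

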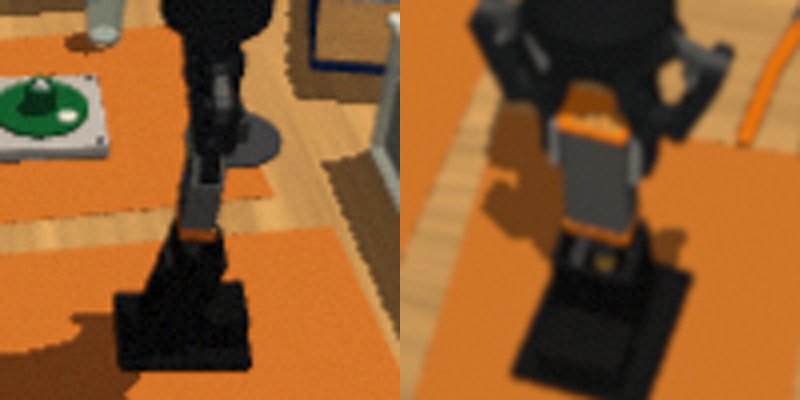

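>>> move_arm([
  {"offset": [3,0,0],"twist": 0,"grip": -1},
  {"offset": [5,0,0],"twist": 0,"grip": -1},
  {"offset": [6,0,0],"twist": 0,"grip": -1},
  {"offset": [6.5,0,0],"twist": 0,"grip": -1},
  {"offset": [6.5,0,0],"twist": 0,"grip": -1},
  {"offset": [6.5,0,0],"twist": 0,"grip": -1},
  {"offset": [4,0,0],"twist": 0,"grip": -1},
  {"offset": [0,0,0],"twist": 0,"grip": -1},
])

```text
clock: 20.85
tcp_pos: [0.6132, -0.0099, 0.1826]
eef_rot: [[-0.994, 0.107, 0.02], [0.107, 0.994, 0.006], [-0.019, 0.008, -1.0]]
force: [-0.8, 0.4, -2.0]
grip_width: 0.418
```

```bash
cat > t3.py <<'E'
from h import *
np.set_printoptions(precision=4,suppress=True)
st=manip.state(); t=np.array(st["tcp_pos"]); print(st["clock"],t,np.array(st["force"]),st["grip_width"])
u=np.array([.994,-.108]); lo,hi=t[2]-.062,t[2]-.022
for cam in ("side","scene"):
    p=manip.capture(cam); W=cloud(p); s=(W[...,:2]-t[:2])@u; v=(W[...,:2]-t[:2])@np.array([.108,.994]); z=W[...,2]
    box=(z>lo)&(z<hi)&(abs(s)<.03)&(abs(v)<.03)
    # scene sees the +u face (s>0, |v|<16mm); side sees the -v face
    for nm,q,c in (("+u face",box&(s>.006)&(abs(v)<.013),s),("-v face",box&(v<-.010)&(abs(s)<.010),v)):
        if q.sum()>30:
            A=np.c_[z[q]-t[2],np.ones(q.sum())]; b=np.linalg.lstsq(A,c[q],rcond=None)[0]
            r=abs(c[q]-A@b); k=r<2*np.median(r)+1e-4; b=np.linalg.lstsq(A[k],c[q][k],rcond=None)[0]; print(cam,nm,"slope",b[0],"offset at tcp",b[1],k.sum())
E
python3 t3.py
```

```text
20.85 [ 0.6132 -0.0099  0.1826] [-0.7924  0.4226 -1.9875] 0.4184222092631506
side -v face slope -0.018746421434472756 offset at tcp -0.017760095301517342 64
scene +u face slope 0.028643438484958407 offset at tcp 0.015431707185809822 102
```

>>> move_arm([
  {"offset": [4,0,0],"twist": 0,"grip": -1},
  {"offset": [7,0,0],"twist": 0,"grip": -1},
  {"offset": [9,0,0],"twist": 0,"grip": -1},
  {"offset": [10,0,0],"twist": 0,"grip": -1},
  {"offset": [10,0,0],"twist": 0,"grip": -1},
  {"offset": [9,0,0],"twist": 0,"grip": -1},
  {"offset": [4,0,0],"twist": 0,"grip": -1},
  {"offset": [0,0,0],"twist": 0,"grip": -1},
])

```text
clock: 21.95
tcp_pos: [0.6127, -0.0098, 0.1819]
eef_rot: [[-0.994, 0.107, 0.018], [0.107, 0.994, 0.006], [-0.017, 0.007, -1.0]]
force: [0.5, 0.4, -1.7]
grip_width: 0.419
```

```bash
python3 t3.py
```

```text
21.95 [ 0.6127 -0.0098  0.1819] [ 0.4929  0.378  -1.7071] 0.4189662291818549
side -v face slope -0.015149611820278311 offset at tcp -0.01785087305476913 67
scene +u face slope -0.034533627406743046 offset at tcp 0.0158340562159242 119
```

>>> move_arm([
  {"offset": [-1,0,-10],"twist": 0,"grip": -1},
  {"offset": [-2,0,-30],"twist": 0,"grip": -1},
  {"offset": [-3,0,-55],"twist": 0,"grip": -1},
  {"offset": [-3,0,-80],"twist": 0,"grip": -1},
  {"offset": [-3,0,-98],"twist": 0,"grip": -1},
  {"offset": [0,10,-100],"twist": 0,"grip": -1},
  {"offset": [8,35,-100],"twist": 0,"grip": -1},
  {"offset": [20,70,-100],"twist": 0,"grip": -1},
])

```text
clock: 23.05
tcp_pos: [0.5978, 0.0618, 0.281]
eef_rot: [[-0.994, 0.108, 0.016], [0.108, 0.994, 0.005], [-0.016, 0.007, -1.0]]
force: [0.2, 0.2, -0.5]
grip_width: 0.416
```

>>> move_arm([
  {"offset": [13,45,0],"twist": 0,"grip": -1},
  {"offset": [28,95,0],"twist": 0,"grip": -1},
  {"offset": [43,145,5],"twist": 0,"grip": -1},
  {"offset": [56,188,25],"twist": 0,"grip": -1},
  {"offset": [63.7,213.5,50],"twist": 0,"grip": -1},
  {"offset": [63.7,213.5,75],"twist": 0,"grip": -1},
  {"offset": [63.7,213.5,85],"twist": 0,"grip": -1},
  {"offset": [63.7,213.5,85],"twist": 0,"grip": -1},
])

```text
clock: 24.05
tcp_pos: [0.5585, 0.2809, 0.1955]
eef_rot: [[-0.994, 0.109, 0.015], [0.109, 0.994, 0.004], [-0.014, 0.005, -1.0]]
force: [0.2, 0.2, -0.8]
grip_width: 0.416
```

```bash
python3 t3.py
python3 - <<'E'
from h import *
np.set_printoptions(precision=4,suppress=True)
st=manip.state(); t=np.array(st["tcp_pos"]); print(t,np.array(st["eef_rot"])[:,2])
tiles=[]; P=[]
for cam in ("side","scene","wrist"):
    p=manip.capture(cam); s2=st if cam=="wrist" else None
    for n,z in (("probe_tip",t[2]-.121),("spot",.02)):
        for k in manip.tip_of(p,n)[:2]: print(cam,n,round(k["score"],2),np.round(k["pixel"],1),plane(p,k["pixel"],z,s2))
    print(cam,"predicted tip px",np.round(proj(p,t-[0,0,.121],s2),1),"spot px",np.round(proj(p,[.5578,.2806,.02],s2),1))
    r,c=map(int,proj(p,t-[0,0,.1],s2)); 
    if cam!="wrist":
        r0,c0=max(r-50,0),max(c-50,0); print(cam,"crop origin",r0,c0); tiles.append(cv2.resize(p["pixels"][r0:r0+100,c0:c0+100],(400,400),interpolation=cv2.INTER_CUBIC))
cv2.imwrite("pics/k1.png",np.hstack(tiles)[...,::-1])
E
```

```text
24.05 [0.5585 0.2809 0.1955] [ 0.2266  0.2218 -0.7694] 0.4160663209527102
side -v face slope 0.022571542983991662 offset at tcp -0.016440360364253656 50
scene +u face slope -0.017730706377884778 offset at tcp 0.017406114893076627 141
[0.5596 0.2812 0.1972] [ 0.0174  0.0055 -0.9998]
side spot 0.63 [150.8 329.5] [0.552  0.2697 0.02  ]
side predicted tip px [136.1 331.4] spot px [149.  330.6]
side crop origin 81 281
scene probe_tip 0.58 [240.7 446.1] [0.5713 0.289  0.0762]
scene probe_tip 0.26 [187.9 334.4] [0.4677 0.0098 0.0762]
scene spot 0.87 [251.  434.6] [0.5651 0.2737 0.02  ]
scene spot 0.31 [181.1 297.4] [ 0.4158 -0.0992  0.02  ]
scene predicted tip px [236.  442.9] spot px [249.  437.6]
scene crop origin 180 394
wrist probe_tip 0.43 [207.1 322.8] [0.5677 0.2844 0.0762]
wrist spot 0.8 [175.2 314.4] [0.5559 0.279  0.02  ]
wrist predicted tip px [197.5 317.4] spot px [177.  316.3]
```

View pics/k1.png

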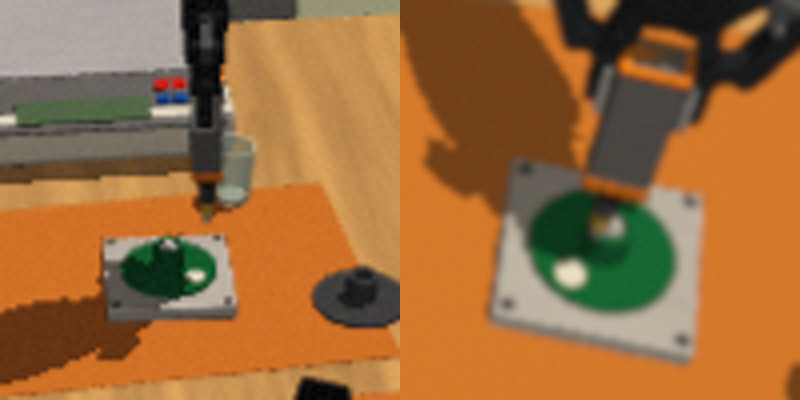

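>>> move_arm([
  {"offset": [4,-2,0],"twist": 0,"grip": -1},
  {"offset": [9,-4,5],"twist": 0,"grip": -1},
  {"offset": [9,-4,15],"twist": 0,"grip": -1},
  {"offset": [9,-4,27],"twist": 0,"grip": -1},
  {"offset": [9,-4,36],"twist": 0,"grip": -1},
  {"offset": [9,-4,42],"twist": 0,"grip": -1},
  {"offset": [9,-4,44],"twist": 0,"grip": -1},
  {"offset": [9,-4,44],"twist": 0,"grip": -1},
])

```text
clock: 25.6
tcp_pos: [0.5505, 0.2787, 0.1525]
eef_rot: [[-0.994, 0.108, 0.017], [0.108, 0.994, 0.005], [-0.016, 0.007, -1.0]]
force: [0.3, -0.9, -1.5]
grip_width: 0.418
```

```bash
python3 t3.py
cat > k.py <<'E'
from h import *
import sys
np.set_printoptions(precision=4,suppress=True)
st=manip.state(); t=np.array(st["tcp_pos"]); print(t,np.array(st["eef_rot"])[:,2],np.array(st["force"]))
tiles=[]
for cam in ("side","scene","wrist"):
    p=manip.capture(cam); s2=st if cam=="wrist" else None
    for n,z in (("probe_tip",t[2]-.121),("spot",.02)):
        for k in manip.tip_of(p,n)[:1]: print(cam,n,round(k["score"],2),np.round(k["pixel"],1),plane(p,k["pixel"],z,s2))
    c0=np.array(proj(p,[.5578,.2806,.03],s2)).astype(int)-[30,25] if cam!="wrist" else np.array(proj(p,[.5578,.2806,.03],s2)).astype(int)-[60,50]
    w=50 if cam!="wrist" else 100; h=60 if cam!="wrist" else 120
    c0=np.maximum(c0,0); print(cam,"crop origin r,c",c0,"scale",264/w)
    tiles.append(cv2.resize(p["pixels"][c0[0]:c0[0]+h,c0[1]:c0[1]+w],(264,317),interpolation=cv2.INTER_CUBIC))
cv2.imwrite("pics/"+sys.argv[1]+".png",np.hstack(tiles)[...,::-1])
E
python3 k.py k2
```

```text
25.6 [0.5505 0.2787 0.1525] [ 0.3059 -0.903  -1.5358] 0.41819268416050215
side -v face slope -0.023990765923429875 offset at tcp -0.01856235992813829 49
scene +u face slope -0.03801797121303301 offset at tcp 0.01602766836622823 113
[0.5507 0.2788 0.1528] [ 0.0172  0.0056 -0.9998] [ 0.8268  0.5431 -1.5796]
side spot 0.82 [154.  328.4] [0.5453 0.2498 0.02  ]
side crop origin r,c [116 305] scale 5.28
scene spot 0.61 [249.7 435.1] [0.5611 0.2747 0.02  ]
scene crop origin r,c [216 413] scale 5.28
wrist probe_tip 0.39 [206.2 321.1] [0.5579 0.2808 0.0318]
wrist spot 0.96 [201.3 317. ] [0.5575 0.2778 0.02  ]
wrist crop origin r,c [145 270] scale 2.64
```

View pics/k2.png

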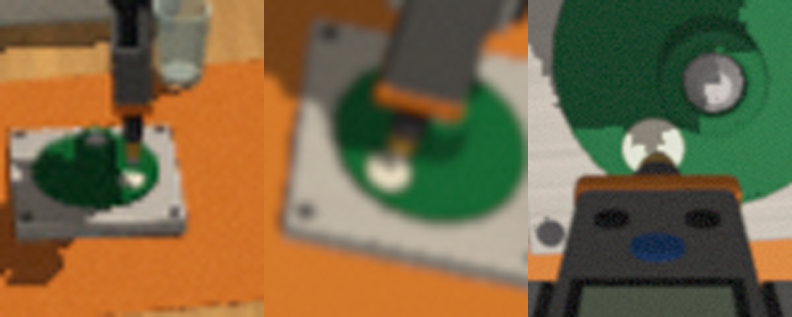

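```bash
cat > tri.py <<'E'
from h import *
from scipy.optimize import least_squares
np.set_printoptions(precision=4,suppress=True)
st=manip.state(); V=[(manip.capture(c),st if c=="wrist" else None) for c in ("side","scene","wrist")]
def solve(px,use,zfix=None):
    f=lambda X:np.concatenate([np.array(proj(V[i][0],X if zfix is None else [X[0],X[1],zfix],V[i][1]))-px[i] for i in use])
    r=least_squares(f,[.557,.28,.03] if zfix is None else [.557,.28]); return r.x,r.fun
tip=[(146.9,330),(245.4,438.2),(204.8,318.5)]; spot=[(150.1,330.4),(248.8,436.7),(199.9,317.3)]
for u in ((0,1,2),(0,1),(2,)): 
    print(u,"spot",*solve(spot,u,.02))
    if len(u)>1: print("tip",*solve(tip,u))
    print("tip z.032",*solve(tip,u,.031))
E
python3 tri.py
```

```text
(0, 1, 2) spot [0.5561 0.278 ] [-0.6418 -0.1118 -0.555  -0.1568  0.169   0.02  ]
tip [0.556  0.2789 0.0321] [-0.2745  0.2932  0.0326 -0.2364 -0.0834  0.0413]
tip z.032 [0.5563 0.2789] [-0.0383  0.3604  0.3804 -0.3343 -0.1958  0.0713]
(0, 1) spot [0.5572 0.278 ] [-0.6544  0.181  -0.1832 -0.1926]
tip [0.5549 0.2796 0.0306] [-0.0468 -0.0475  0.0335 -0.0266]
tip z.032 [0.555  0.2795] [-0.1153 -0.0008 -0.0071 -0.0405]
(2,) spot [0.556 0.278] [0. 0.]
tip z.032 [0.5564 0.2788] [-0.  0.]
```

>>> move_arm([
  {"offset": [-0.7,0,2],"twist": 0,"grip": -1},
  {"offset": [-0.7,0,4],"twist": 0,"grip": -1},
  {"offset": [-0.7,0,6],"twist": 0,"grip": -1},
  {"offset": [-0.7,0,8],"twist": 0,"grip": -1},
  {"offset": [-0.7,0,9.5],"twist": 0,"grip": -1},
  {"offset": [-0.7,0,11],"twist": 0,"grip": -1},
  {"offset": [-0.7,0,12],"twist": 0,"grip": -1},
  {"offset": [-0.7,0,12],"twist": 0,"grip": -1},
])

```text
clock: 27.3
tcp_pos: [0.5513, 0.2786, 0.1404]
eef_rot: [[-0.994, 0.108, 0.016], [0.108, 0.994, 0.005], [-0.016, 0.007, -1.0]]
force: [0.4, -0.0, -0.2]
grip_width: 0.416
```

```bash
python3 t3.py; python3 k.py k3
```

```text
27.3 [0.5513 0.2786 0.1404] [ 0.4104 -0.0445 -0.2353] 0.4158274769849043
side -v face slope -0.03619707604082568 offset at tcp -0.019211891324238343 44
scene +u face slope -0.01780390149983043 offset at tcp 0.01687605929191141 118
[0.5514 0.2787 0.1405] [ 0.0167  0.0053 -0.9998] [ 0.3748 -0.4657 -0.9096]
side spot 0.64 [143.4 319.7] [0.5212 0.3226 0.02  ]
side crop origin r,c [116 305] scale 5.28
scene probe_tip 0.46 [250.6 438.7] [0.5616 0.2835 0.0195]
scene spot 0.74 [251.2 436.7] [0.5646 0.2787 0.02  ]
scene crop origin r,c [216 413] scale 5.28
wrist probe_tip 0.55 [204.1 319.9] [0.5567 0.2799 0.0195]
wrist spot 0.96 [205.2 319.7] [0.5574 0.2797 0.02  ]
wrist crop origin r,c [149 271] scale 2.64
```

View pics/k3.png

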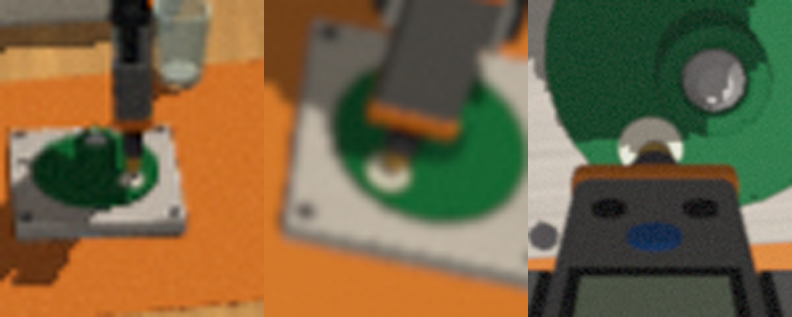

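>>> move_arm([
  {"offset": [0,-1.2,0],"twist": 0,"grip": -1},
  {"offset": [0,-1.2,0.5],"twist": 0,"grip": -1},
  {"offset": [0,-1.2,1],"twist": 0,"grip": -1},
  {"offset": [0,-1.2,1.5],"twist": 0,"grip": -1},
  {"offset": [0,-1.2,2],"twist": 0,"grip": -1},
  {"offset": [0,-1.2,2.5],"twist": 0,"grip": -1},
  {"offset": [0,-1.2,3],"twist": 0,"grip": -1},
  {"offset": [0,-1.2,3],"twist": 0,"grip": -1},
])

```text
clock: 28.85
tcp_pos: [0.5513, 0.2773, 0.1375]
eef_rot: [[-0.994, 0.108, 0.017], [0.109, 0.994, 0.005], [-0.016, 0.007, -1.0]]
force: [0.2, -0.7, 1.4]
grip_width: 0.412
```

>>> move_arm([
  {"offset": [0,0,0],"twist": 0,"grip": -1},
  {"offset": [0,0,0],"twist": 0,"grip": -1},
  {"offset": [0,0,0],"twist": 0,"grip": -1},
  {"offset": [0,0,0],"twist": 0,"grip": -1},
  {"offset": [0,0,0],"twist": 0,"grip": -1},
  {"offset": [0,0,0],"twist": 0,"grip": -1},
  {"offset": [0,0,0],"twist": 0,"grip": -1},
  {"offset": [0,0,0],"twist": 0,"grip": -1},
])

```text
clock: 29.85
tcp_pos: [0.5513, 0.2773, 0.1375]
eef_rot: [[-0.994, 0.108, 0.017], [0.108, 0.994, 0.005], [-0.016, 0.007, -1.0]]
force: [0.2, -0.9, 1.6]
grip_width: 0.413
```

>>> move_arm([
  {"offset": [0,0,0.4],"twist": 0,"grip": -1},
  {"offset": [0,0,0.8],"twist": 0,"grip": -1},
  {"offset": [0,0,1.2],"twist": 0,"grip": -1},
  {"offset": [0,0,1.5],"twist": 0,"grip": -1},
  {"offset": [0,0,1.5],"twist": 0,"grip": -1},
  {"offset": [0,0,1.5],"twist": 0,"grip": -1},
  {"offset": [0,0,1.5],"twist": 0,"grip": -1},
  {"offset": [0,0,1.5],"twist": 0,"grip": -1},
])

```text
clock: 30.85
tcp_pos: [0.5514, 0.2773, 0.136]
eef_rot: [[-0.994, 0.108, 0.017], [0.109, 0.994, 0.005], [-0.016, 0.007, -1.0]]
force: [-1.1, -1.4, 1.5]
grip_width: 0.417
```

```bash
python3 t3.py; sed -i 's/-\[30,25\]/-[24,16]/; s/-\[60,50\]/-[40,32]/; s/w=50 if cam!="wrist" else 100; h=60 if cam!="wrist" else 120/w=32 if cam!="wrist" else 64; h=40 if cam!="wrist" else 80/; s/(264,317)/(264,330)/' k.py; python3 k.py k4
python3 - <<'E'
from h import *
np.set_printoptions(precision=4,suppress=True)
# robust: average network fixes + sleeve check
for i in range(3):
    st=manip.state(); p=manip.capture("wrist")
    for n in ("probe_tip","spot"):
        for k in manip.tip_of(p,n)[:1]: print(n,round(k["score"],2),plane(p,k["pixel"],.02,st)[:2])
W=cloud(p,st); x,y,z=W[...,0],W[...,1],W[...,2]; hsv=cv2.cvtColor(p["pixels"],cv2.COLOR_RGB2HSV).astype(int)
q=(hsv[...,0]>45)&(hsv[...,0]<85)&(hsv[...,1]>100)&(np.hypot(x-.533,y-.2965)<.055)&(z<.026); A=np.c_[W[q][:,:2],np.ones(q.sum())]
print("flange z",np.median(z[q]),"slope",np.linalg.lstsq(A,z[q],rcond=None)[0][:2],cv2.minEnclosingCircle(W[q][:,:2].astype(np.float32)))
E
```

```text
30.85 [0.5514 0.2773 0.136 ] [-1.0848 -1.3761  1.4807] 0.41720887141540136
side -v face slope 0.007415779637315606 offset at tcp -0.017163796712894964 49
scene +u face slope -0.03535501272007969 offset at tcp 0.01620492976854635 108
[0.5514 0.2773 0.1361] [ 0.0168  0.0051 -0.9998] [-0.7855 -2.0469  1.4377]
side spot 0.7 [152.3 326.8] [0.5408 0.2612 0.02  ]
side crop origin r,c [122 314] scale 8.25
scene spot 0.72 [252.  434.6] [0.5679 0.2739 0.02  ]
scene crop origin r,c [222 422] scale 8.25
wrist spot 0.9 [206.4 319.7] [0.5569 0.2784 0.02  ]
wrist crop origin r,c [171 291] scale 4.125
spot 0.86 [0.5547 0.2793]
spot 0.77 [0.5576 0.2787]
spot 0.75 [0.5573 0.2766]
flange z 0.02013676756842855 slope [-0.0002 -0.0006] ((0.5327399373054504, 0.296522319316864), 0.04507330060005188)
```

View pics/k4.png

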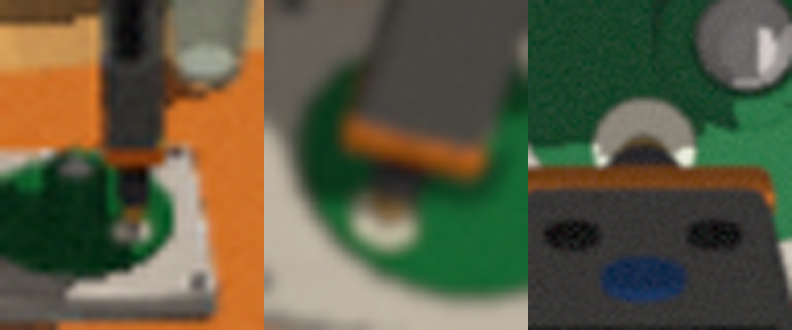

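```bash
cat > o.py <<'E'
from h import *
np.set_printoptions(precision=4,suppress=True)
st=manip.state(); print(st["clock"],np.array(st["tcp_pos"]),np.array(st["force"]))
w=manip.capture("wrist")
# spot from e1 (unobstructed), against bore centre in the same picture
e=cv2.imread("pics/e1.png")[...,::-1]; se=dict(tcp_pos=[.5324,.2963,.1556],eef_rot=[[-.993,.118,.001],[.118,.993,-.003],[-.002,-.003,-1.]])
hs=cv2.cvtColor(np.ascontiguousarray(e),cv2.COLOR_RGB2HSV).astype(int); m=((hs[...,1]<90)&(hs[...,2]>150)).astype(np.uint8); m[:208]=0;m[245:]=0;m[:,:283]=0;m[:,316:]=0
n,l,s,c=cv2.connectedComponentsWithStats(m); k=1+np.argmax(s[1:,4]); print("blob",s[k],c[k],"spot",plane(w,c[k][::-1],.02,se))
g=((hs[...,0]>45)&(hs[...,0]<85)&(hs[...,1]>100))|(m>0); g=g.astype(np.uint8); n,l,s,c2=cv2.connectedComponentsWithStats(g); k=1+np.argmax(s[1:,4]); print(s[k])
P=np.array([plane(w,(r,cc),.02,se)[:2] for r,cc in np.argwhere(l==k)[::3]],np.float32); print("flange",cv2.minEnclosingCircle(P))
S=[]; 
sp=np.array([.557,.2790,.02]); th=np.linspace(0,2*np.pi,60); tiles=[]
for p,s2,z in ((manip.capture("scene"),None,10),(manip.capture("side"),None,10),(w,st,5)):
    c=np.array(proj(p,sp,s2)).astype(int); h=40*z//10 if 0 else 400//z//2; c0=np.maximum(c-[h,int(13*20/z)],0) if 0 else np.maximum(c-h+[0,h-130//z],0)
    im=p["pixels"][c0[0]:c0[0]+2*h,c0[1]:c0[1]+260//z]; im=cv2.resize(np.ascontiguousarray(im),None,fx=z,fy=z,interpolation=cv2.INTER_NEAREST)
    # flange, bore circle fit check: project flange (red), spot (blue)
    for ctr,r,col in (([.5331,.2964,.02],.046,(255,0,0)),(sp,.009,(0,0,255))):
        q=[proj(p,[ctr[0]+r*np.cos(a),ctr[1]+r*np.sin(a),ctr[2]],s2) for a in th]
        q=np.array([[(b-c0[1]+.5)*z,(a-c0[0]+.5)*z] for a,b in q]).astype(np.int32); cv2.polylines(im,[q],True,col,1)
    tiles.append(im)
cv2.imwrite("pics/o1.png",np.hstack(tiles)[...,::-1])
E
python3 o.py
```

```text
31.85 [0.5514 0.2773 0.1361] [-0.4681 -0.9404  2.1093]
blob [289 216  23  21 368] [299.7418 226.0462] spot [0.5573 0.2775 0.02  ]
[ 263  138  113  109 9159]
flange ((0.5325062870979309, 0.296526700258255), 0.045108914375305176)
```

View pics/o1.png

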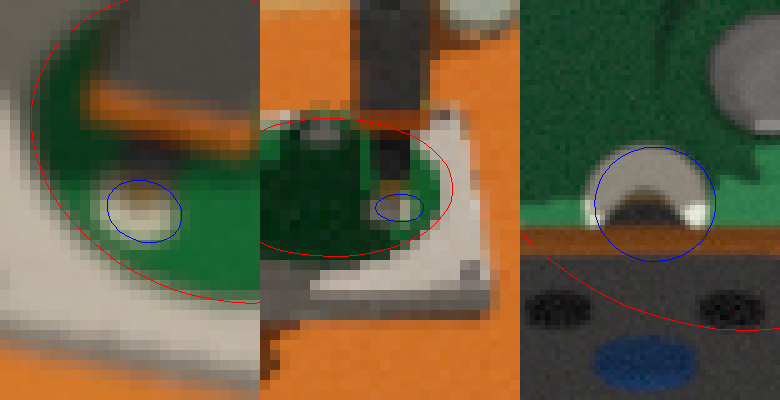

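Run:
```python
from h import *
st=manip.state(); print(st["clock"],np.round(st["tcp_pos"],4),np.round(st["force"],2),st["grip_width"],np.abs(st["joint_velocities"]).max())
p=manip.capture("scene"); r,c=map(int,proj(p,[.557,.278,.02])); print(p["pixels"][r-6:r+6,c-1:c+2].tolist())
print(manip.job_done())
```

```text
32.0 [0.5514 0.2773 0.136 ] [-0.57 -1.78  1.83] 0.41576022494411585 0.0010096080082518566
[[[28, 40, 26], [37, 33, 29], [42, 31, 27]], [[25, 39, 29], [33, 33, 32], [37, 37, 37]], [[42, 48, 35], [42, 40, 37], [46, 44, 42]], [[65, 60, 43], [61, 53, 40], [57, 49, 42]], [[90, 77, 54], [86, 69, 41], [84, 67, 41]], [[116, 101, 76], [112, 91, 57], [114, 91, 54]], [[148, 135, 114], [136, 118, 91], [138, 119, 89]], [[176, 167, 144], [165, 154, 132], [167, 155, 132]], [[176, 175, 149], [182, 177, 152], [183, 176, 152]], [[139, 154, 121], [157, 163, 134], [158, 163, 135]], [[78, 118, 78], [94, 126, 86], [96, 126, 89]], [[52, 103, 60], [39, 102, 55], [35, 102, 53]]]
the job is handed in; nothing more can be done
None
```

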